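# Grade bearing balls with a hand sieve

### The job

Take the sieve by its handle and, leaving it down on the catch tray's ledges, shake it side to side, gently nudging the spring stops in turn - the robot's left, right, left, right at least - until every small ball has dropped into the tray and only the large ones stay. Feel for the stops, which are set anew each time, and never push hard on them (20 N is too much). Then lift the sieve with the large balls out of the tray, set it level inside the corners of the wooden rest and let go, leaving the gauges and blocks around where they are.

Things in the scene. Friction and masses are not known exactly. Their poses are not given: they have to be found in the camera images.
- sieve: Plain steel box sieve, loose, 0.34 to 0.50 kg plus 0.23 kg of balls. Origin: centre of its underside. 112 mm (x) by 128 mm (y), walls 34 mm high, 4 mm thick; runners 12 mm wide and 8 mm high along both x sides make its foot 136 mm in x. Starts with the runners on the tray's ledges, within 6 mm of the tray's middle, axes as the tray's; slides there along the tray's y.
- sieve_floor (a point): Centre of the sieve floor's top, 8 mm above the sieve's origin. The floor is three 16 mm wide flat lands running along x, at y = -34, 0, +34 mm, between four open slots 18 mm wide at y = -51, -17, +17, +51 mm. Balls roll off a land into a slot when the sieve is moved briskly along its y (speed changes well above 0.3 m/s2); moved slowly, they ride along.
- sieve_handle (a point): Centre of the sieve's handle, 80 mm above the sieve's origin: a black straight bar 14 mm wide, 14 mm high and 114 mm long along the sieve's x, carried over the sieve by an upright at each end. Take it from above across its 14 mm width (fingers closing along the sieve's y).
- tray: Grey catch tray fixed to the table. Origin: centre of its underside, on the table. 152 mm (x) by 256 mm (y); y points to the robot's left, give or take 0.25 rad. Two slippery ledges along y, 40 mm up, carry the sieve; lips 12 mm high guide it with 3.5 mm to spare each way in x. The well between has its floor 4 mm up, 108 by 224 mm, end walls 36 mm high.
- stop_left: Dark steel block, 44 mm wide, 22 thick, 84 high, fixed to the tray's +y end (robot's left). Origin: at table height, 128 mm from the tray's origin. A spindle from it ends in a rubber buffer 22 mm across, 58 mm up, facing the sieve. Its reach is set anew each time and not told by this pose: a centred sieve can slide 14 to 38 mm before touching it. Feel for it.
- stop_right: The same stop at the tray's -y end (robot's right), its spindle set independently. Each buffer is sprung, 6 N per mm with 6 mm of travel; a nudge counts above 2 N, and more than 20 N is too much. Sliding the sieve on the ledges alone takes up to about 4 N.
- rest: Wooden rest fixed to the table, on the other side from the tray. Origin: centre of its underside, on the table. Flat board 165 mm (x) by 157 mm (y), top 12 mm above the origin, with low dark corner pieces 14 mm high; the room between them is 147 mm (x) by 139 mm (y), for the sieve's foot of 136 by 128 mm with its x along the rest's x (either way round).
- small1_center (a point): Centre of a small steel ball, 14 mm across, 11 g, that starts on a land of the sieve and passes its slots.
- small2_center (a point): Centre of a small steel ball, 14 mm across, 11 g, that starts on a land of the sieve and passes its slots.
- small3_center (a point): Centre of a small steel ball, 14 mm across, 11 g, that starts on a land of the sieve and passes its slots.
- small4_center (a point): Centre of a small steel ball, 14 mm across, 11 g, that starts on a land of the sieve and passes its slots.
- small5_center (a point): Centre of a small steel ball, 14 mm across, 11 g, that starts on a land of the sieve and passes its slots.
- large1_center (a point): Centre of a large steel ball, 24 mm across, 57 g, that starts lying in a slot of the sieve and is too big to pass.
- large2_center (a point): Centre of a large steel ball, 24 mm across, 57 g, that starts lying in a slot of the sieve and is too big to pass.
- large3_center (a point): Centre of a large steel ball, 24 mm across, 57 g, that starts lying in a slot of the sieve and is too big to pass.
- ring_gauge: Steel ring, 52 mm across, 18 mm high, lying flat between tray and rest; origin: centre of its underside. Leave alone.
- gauge_block: Upright steel gauge block, 35 by 9 by 30 mm high, between tray and rest; origin: centre of its underside. Leave alone.
- long_block: Long steel block, 100 by 18 by 12 mm, lying beyond the work; origin: centre of its underside. Leave alone.
- plug_gauge: Plug gauge, a 105 mm rod of 18 mm with a black handle, lying beyond the work; origin: centre of its underside. Leave alone.
- oil: Small amber oil bottle, 44 mm across, 110 mm high, beyond the work; origin: centre of its underside. Leave alone.
Not all that is in view belongs to the job. There is more than one size of the sieve; the one meant has the size given above.

How it is judged:
On the way, in this order (a step that is already met when the one before it is completed fails the run):
1. the held sieve, still down on the tray's ledges, is slid against the left stop and pushes its buffer with more than 2 N (contact force between sieve and stop_left above 2 N and z of sieve in the frame of tray below 0.047 m and contact force between the fingers and sieve above 1 N), for 0.05 s.
2. the held sieve, still down on the tray's ledges, is slid against the right stop and pushes its buffer with more than 2 N (contact force between sieve and stop_right above 2 N and z of sieve in the frame of tray below 0.047 m and contact force between the fingers and sieve above 1 N), for 0.05 s.
3. the held sieve, still down on the tray's ledges, is slid against the left stop and pushes its buffer with more than 2 N (all of step 1), for 0.05 s.
4. the held sieve, still down on the tray's ledges, is slid against the right stop and pushes its buffer with more than 2 N (all of step 2), for 0.05 s.
At the end, for the whole second after the job is handed in: All five small balls lie in the tray's well; all three large balls lie in the sieve; the sieve stands on the rest, on its board (underside 8 to 16 mm above the rest's origin), centred within 10 mm, its x along the rest's x within 0.12 rad, level within 0.05 rad, at rest and released (x of small1_center in the frame of tray between -0.056 and 0.056 m and y of small1_center in the frame of tray between -0.114 and 0.114 m and z of small1_center in the frame of tray between 0 and 0.034 m and x of small2_center in the frame of tray between -0.056 and 0.056 m and y of small2_center in the frame of tray between -0.114 and 0.114 m and z of small2_center in the frame of tray between 0 and 0.034 m and x of small3_center in the frame of tray between -0.056 and 0.056 m and y of small3_center in the frame of tray between -0.114 and 0.114 m and z of small3_center in the frame of tray between 0 and 0.034 m and x of small4_center in the frame of tray between -0.056 and 0.056 m and y of small4_center in the frame of tray between -0.114 and 0.114 m and z of small4_center in the frame of tray between 0 and 0.034 m and x of small5_center in the frame of tray between -0.056 and 0.056 m and y of small5_center in the frame of tray between -0.114 and 0.114 m and z of small5_center in the frame of tray between 0 and 0.034 m and x of large1_center in the frame of sieve between -0.053 and 0.053 m and y of large1_center in the frame of sieve between -0.061 and 0.061 m and z of large1_center in the frame of sieve between 0.008 and 0.045 m and x of large2_center in the frame of sieve between -0.053 and 0.053 m and y of large2_center in the frame of sieve between -0.061 and 0.061 m and z of large2_center in the frame of sieve between 0.008 and 0.045 m and x of large3_center in the frame of sieve between -0.053 and 0.053 m and y of large3_center in the frame of sieve between -0.061 and 0.061 m and z of large3_center in the frame of sieve between 0.008 and 0.045 m and horizontal distance between sieve and rest below 0.01 m and angle between the x axis of sieve and the x axis of rest, either way round below 0.12 rad and angle between sieve's own z axis and vertical below 0.05 rad and z of sieve in the frame of rest between 0.008 and 0.016 m and linear speed of sieve below 0.02 m/s); the robot touches nothing.
It fails at once if the sieve is pushed against the left stop with more than 20 N (contact force between sieve and stop_left above 20 N).
It fails at once if the sieve is pushed against the right stop with more than 20 N (contact force between sieve and stop_right above 20 N).
It fails at once if a gauge, block or bottle beside the work is moved more than 20 mm (distance of any of ring_gauge, gauge_block, long_block, plug_gauge, oil from where it was at the start of the episode above 0.02 m).
It also fails if it takes over 61 s, if anything falls off the work surface, if the arm or the gripper's body presses on something with over 40 N, if the wrist force passes 120 N, or if a joint passes its speed limit or range.

### The arm

A 7-joint arm with a two-finger parallel gripper is mounted at the origin on the work surface. World frame = base frame: x ahead of the robot, y to its left, z up, the work surface at z = 0. Lengths are in m, angles in rad, forces in N, time in s.
With the tool pointing down it reaches from about 0.4 to 0.85 m from the base axis. Payload 10.4 kg.
Tool frame: the origin (TCP) lies at the very end of the fingers, on their centre line; the grasp point (between the pads) lies 19 mm behind it; z points along the fingers, y is the line along which they close (so a half turn about z gives the same grasp; the last joint's range is limited). The gripper opens to 87 mm and grips with 3 to 60 N. Pads are 19 mm wide; open, the fingers measure 117 mm over their backs; the gripper's body (75 mm by 190 mm) begins 51 mm behind the grasp point.
Start: joints at [-1.364, 0.332, -0.065, 1.46, 0.022, 1.35, -0.088], TCP at [0.142, 0.609, 0.223] pointing down, gripper open.
Joint ranges: [-2.6, 2.6], [-0.5, 2.12], [-1.47, 1.34], [0.16, 2.42], [-1.27, 4.41], [0.06, 2.06], [-2.6, 2.6]. Speed limits (rad/s): [2.22, 2.22, 2.79, 2.79, 3.14, 3.14, 3.14].

### API

Orientations are given as a unit quaternion [x, y, z, w].
In Python, from bench import * gives the robot as it stands.
- The arm moves only by the tool step_arm, never from a script. Its arguments are lists of equal length, an entry for each row: "delta_pos": the shift along the world's x, y, z in units of 25 mm (1.0 is 25 mm), a list of three; "turn": the turn about the world's z in units of 0.12 rad (1.0 is 0.12 rad). In form: {"delta_pos": [[tx, ty, tz], ...], "turn": [turn, ...]}. A call has 1 to 12 rows; each row shifts and turns the commanded pose from where the row before left it; what a row does not reach is not made up. A row lasts 1/10 s, in which the tool goes at most 50 mm and 8.59 degrees, less where a joint would pass 70% of its speed; a pose out of reach is approached as far as the arm can. A call with a number of a shift or a turn outside -1 to 1 is refused whole. A call with a gripper value outside its range is refused whole. "grip" is the closure, from 0 (fully open) to 1 (shut), set as the call begins (left out, the last holds). The fingers move at their own pace and stop on an object; "newtons" is the grip in N (left out, the last holds). Time passes only in rows, so rows that do not move let the fingers close. It gives the time, the measured TCP pose, the force, the opening and the grip force at its end, in the units of the state.
- read_state(): the state, without advancing time (a new reading comes with each control period).
- camera(name): name is "scene" or "side" or "wrist"; returns a dict with "image" (400x640x3 uint8, red, green, blue), "z_map" (400x640 float32, m along the optical axis (not along the pixel's ray), 0 where there is no reading), "mtx" (3x3 intrinsics, pixels), "dist" ([k1, k2, p1, p2, k3] as OpenCV has them; the pictures are not rectified), "view" (4x4, takes a point from world to camera coordinates). Camera axes: x right, y up, looking along -z (the intrinsics and any distortion apply to the point x, -y, -z); pixel columns grow to the right and rows downward; lengths in m; the calibration is good to about 2 mm. A picture is of the moment at which its call begins.
- close_job(): hands the job in; it is judged then, once.
The state is a dict: "time": time; "joint_positions": joint angles; "joint_vel": joint speeds; "joint_torque": joint torques, N m; "ee_pos": TCP position; "eef_rot": TCP orientation; "ft_force": force on the tool from outside, world axes, zero at the start; "torque": the same for the moment, N m; "width": finger opening in m; "grip_force": force on a finger pad.
Only numpy, scipy, OpenCV 4.12 (cv2) and the standard library are available. Lean on these libraries where they do the work, as an engineer would, in place of code of your own. Each camera call takes 0.05 s, during which the arm holds its last target. There are 200 camera calls.

## Working session

There is one attempt and no reset: what is moved stays moved. The work goes in short steps, Python scripts to look and compute and a tool call to move; the robot and the scene stay as the last step left them, time stands still between calls to the robot, and variables do not carry over. Pictures are saved under pics/ and viewed, at most 10 in all, crops included, and the job is handed in when it is done.

Besides the shell and the picture viewer there is one more tool, called after "Request:" by a JSON object that holds its "fn" and its "kwargs", one argument or row to a line. step_arm: Moves the arm, as the interface text tells. Shifts and turns lie within -1 to 1; 1 stands for 25 mm of shift or 0.12 rad of turn. Its arguments: {"type":"object","properties":{"delta_pos":{"type":"array"},"turn":{"type":"array"},"grip":{"type":"number"},"newtons":{"type":"number"}},"required":["delta_pos","turn"]}

```bash
mkdir -p pics; ls; cat > h.py <<'E'
from bench import *
import numpy as np, cv2
def get(n):
    c=camera(n); cv2.imwrite(f'/tmp/{n}.png',c['image'][:,:,::-1]); np.savez(f'/tmp/{n}.npz',**c); return c
def load(n): return dict(np.load(f'/tmp/{n}.npz'))
def cloud(c):
    # world points per pixel from depth
    h,w=c['z_map'].shape
    u,v=np.meshgrid(np.arange(w,dtype=np.float64),np.arange(h,dtype=np.float64))
    p=cv2.undistortPoints(np.stack([u,v],-1).reshape(-1,1,2),c['mtx'],c['dist']).reshape(h,w,2)
    z=c['z_map']; P=np.stack([p[...,0]*z,-p[...,1]*z,-z,np.ones_like(z)],-1)
    W=P@np.linalg.inv(c['view']).T
    W[z==0]=np.nan
    return W[...,:3]
E
python3 - <<'E'
from h import *
a=get('scene');b=get('side')
for c in(a,b): print(np.linalg.inv(c['view']).round(2)[:3,3], (c['z_map']>0).mean())
im=np.vstack([a['image'],b['image']])[:,:,::-1]
cv2.imwrite('pics/a.png',a['image'][:,:,::-1]);cv2.imwrite('pics/b.png',b['image'][:,:,::-1])
print(read_state())
E
```

```text
pics
[ 1.28 -0.6   0.79] 0.996046875
[ 0.25 -0.68  0.68] 0.99595703125
{'time': 0.1, 'joint_positions': array([-1.36362172,  0.33278121, -0.06469776,  1.46084142,  0.02160626,
        1.34988866, -0.08847312]), 'joint_vel': array([ 1.62884764e-03, -2.63149275e-03,  9.00203939e-04, -3.37801581e-04,
       -1.48520103e-04,  1.15742469e-04,  9.84675602e-05]), 'joint_torque': array([ 1.62218388e-03, -6.24536276e+01,  2.48107722e-02, -3.90716958e+01,
       -6.13952335e-02,  3.66291020e-02,  4.71126907e-05]), 'ee_pos': array([0.1422786 , 0.60824588, 0.22185824]), 'eef_rot': array([ 1.14612354e-01,  9.93410104e-01, -6.10248101e-04, -3.93705936e-05]), 'ft_force': array([-1.10559471, -0.01033973, -0.14913437]), 'torque': array([0.00508845, 0.02037943, 0.00156892]), 'grip_force': 0.0, 'width': 0.0868535221139297}
```

View pics/a.png

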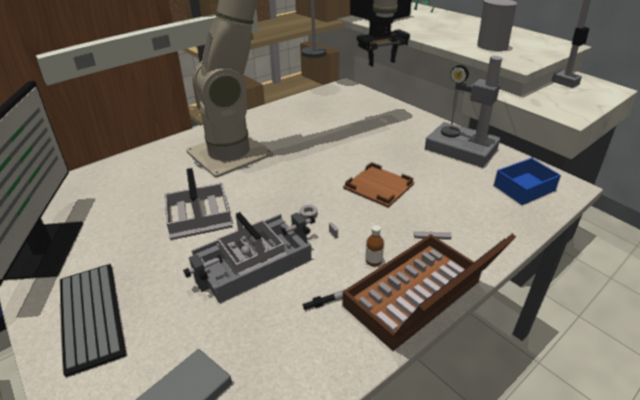

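View pics/b.png

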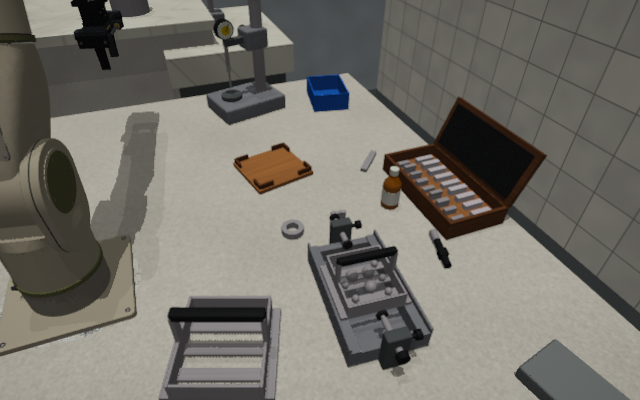

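Side view: the wanted sieve with the balls sits in the tray at about (370,285). The larger empty sieve at (222,345) is a decoy. The rest is at (273,167), the ring at (292,229) and the bottle at (392,190). In the scene view these are at (243,240), (197,208) and (380,183) for sieve, decoy and rest.

```bash
python3 - <<'E'
from h import *
c=load('side');W=cloud(c);im=c['image'].astype(int)
def rect(P,n):
    r=cv2.minAreaRect((P[:,:2]*1000).astype(np.float32)); print(n,len(P),np.round(r[0],1),np.round(r[1],1),round(r[2],1),'z',np.nanpercentile(P[:,2],[5,50,95]).round(4))
    return r
roi=np.zeros(W.shape[:2],bool)
m=roi.copy();m[235:275,330:405]=1
mx=im.max(-1)
h=m&(mx<60)&(abs(W[...,2]-.124)<.012)
rect(W[h],'handle tray')
m=roi.copy();m[215:375,295:440]=1
rect(W[m&(W[...,2]>.03)&(W[...,2]<.06)],'tray top')
m=roi.copy();m[290:330,160:275]=1
rect(W[m&(mx<60)&(W[...,2]>.06)],'decoy handle')
m=roi.copy();m[135:200,225:320]=1
rect(W[m&(W[...,2]>.006)&(W[...,2]<.03)],'rest all')
b=m&(im[...,0]>im[...,2]*1.7)&(mx>80)&(abs(W[...,2]-.012)<.005);rect(W[b],'rest board')
d=m&(W[...,2]>.018)&(W[...,2]<.04);
n,l,s,ce=cv2.connectedComponentsWithStats(d.astype(np.uint8))
for i in range(1,n):
    if s[i,4]>8: print('corner',W[l==i].mean(0).round(4),s[i,4])
s=load('scene');W2=cloud(s);i2=s['image'].astype(int)
m=roi.copy();m[205:245,230:265]=1
rect(W2[m&(i2.max(-1)<60)&(abs(W2[...,2]-.124)<.012)],'handle tray scene')
m=roi.copy();m[155:210,335:425]=1
rect(W2[m&(W2[...,2]>.006)&(W2[...,2]<.03)],'rest scene')
m=roi.copy();m[200:305,180:320]=1
rect(W2[m&(W2[...,2]>.03)&(W2[...,2]<.056)],'tray scene')
for n,(x,y) in dict(ring=(292,229),block=(0,0),bottle=(392,190)).items(): print(n,W[y,x].round(3))
for n,(x,y) in dict(gb=(334,229),ring=(309,211),stopR=(0,0)).items(): print(n,W2[y,x].round(3))
cv2.imwrite('pics/c.png',cv2.resize(c['image'][205:375,290:445,::-1],None,fx=3.4,fy=3.4))
E
```

```text
handle tray 560 [ 527.5 -230.5] [ 15.6 112.2] 84.8 z [0.1167 0.1252 0.1272]
tray top 5285 [ 561.7 -187.9] [408.9 263.1] 53.4 z [0.0339 0.0465 0.0579]
decoy handle 1410 [ 256.  -249.8] [ 18.9 151.2] 68.4 z [0.1016 0.1155 0.1178]
rest all 2199 [492.3 251.9] [166.3 161.9] 13.0 z [0.0088 0.0115 0.0244]
rest board 1739 [493. 252.] [165.  161.9] 13.0 z [0.0091 0.0113 0.0136]
corner [0.5403 0.3286 0.0229] 66
corner [0.4162 0.3013 0.0235] 63
corner [0.5683 0.2004 0.0234] 67
corner [0.4446 0.1725 0.0232] 86
handle tray scene 195 [ 532.6 -230.9] [ 14.3 110.3] 85.6 z [0.1188 0.1263 0.1287]
rest scene 1688 [494.3 253.5] [168.2 165.5] 13.6 z [0.009  0.0125 0.025 ]
tray scene 3064 [ 450.6 -219. ] [350.6 318.3] 84.8 z [0.0321 0.0441 0.0536]
ring [ 0.467  0.008 -0.   ]
block [0.077 0.04  0.521]
bottle [ 0.711 -0.012  0.063]
gb [ 0.586 -0.009  0.026]
ring [0.454 0.008 0.001]
stopR [-0.578 -0.504  0.551]
```

View pics/c.png

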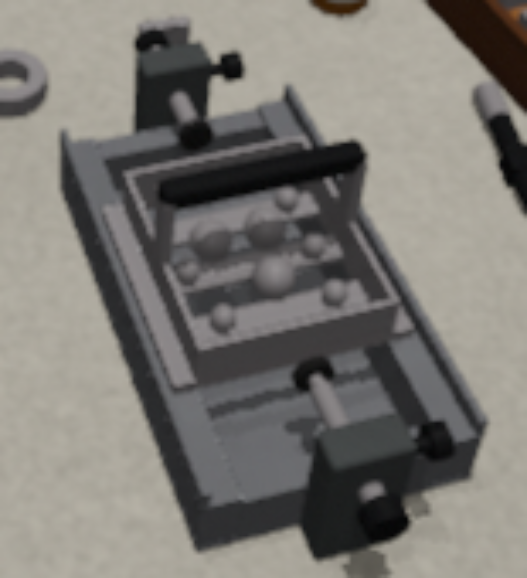

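The chosen sieve holds 5 small and 3 large balls. Its handle is at about (0.529,-0.231), 0.124 to 0.127 high and 112 mm long, which fits the sieve meant; the decoy's handle is 151 mm long. Next I look at the rest from above with the wrist camera, because the rest's x and y sides are close in length.

```bash
python3 - <<'E'
from h import *
c=get('wrist');T=np.linalg.inv(c['view']);print(T.round(3),c['mtx'])
E
```

```text
[[ 0.229 -0.94  -0.251  0.073]
 [ 0.973  0.221  0.06   0.625]
 [-0.001 -0.258  0.966  0.385]
 [ 0.     0.     0.     1.   ]] [[329.55930544   0.         321.04779106]
 [  0.         329.55930544 204.18587211]
 [  0.           0.           1.        ]]
```

Request:
{"fn": "step_arm", "kwargs": {
  "delta_pos": [
    [1,-1,1],
    [1,-1,1],
    [1,-1,1],
    [1,-1,1],
    [1,-1,1],
    [1,-1,0],
    [1,-1,0],
    [1,-1,0],
    [1,-1,0],
    [1,-1,0],
    [1,-1,0],
    [1,-1,0]
  ],
  "turn": [0.5,0.5,0,0,0,0,0,0,0,0,0,0],
  "grip": 0.3
}}

```text
time: 1.35
ee_pos: [0.4431, 0.3074, 0.3474]
eef_rot: [0.055, 0.998, -0.0, -0.0]
ft_force: [1.0, 0.6, 0.2]
width: 0.0609
grip_force: 0.0
```

Request:
{"fn": "step_arm", "kwargs": {
  "delta_pos": [
    [0.5,-1,0],
    [0.5,-1,0],
    [0,0,0],
    [0,0,0]
  ],
  "turn": [0,0,0,0]
}}

```text
time: 1.75
ee_pos: [0.4674, 0.2583, 0.3475]
eef_rot: [0.055, 0.998, 0.0, -0.0]
ft_force: [0.1, 0.8, -0.3]
width: 0.061
grip_force: 0.0
```

```bash
python3 - <<'E'
from h import *
c=get('wrist');cv2.imwrite('pics/d.png',c['image'][:,:,::-1]);W=cloud(c);im=c['image'].astype(int)
b=(W[...,2]>.006)&(W[...,2]<.035)&(abs(W[...,0]-.493)<.14)&(abs(W[...,1]-.252)<.14)
b=cv2.morphologyEx(b.astype(np.uint8),cv2.MORPH_OPEN,np.ones((5,5)))>0
print(cv2.minAreaRect((W[b][:,:2]*1000).astype(np.float32)),b.sum())
n,l,s,_=cv2.connectedComponentsWithStats((b&(W[...,2]>.019)).astype(np.uint8))
for i in range(1,n):
    if s[i,4]>30: print(W[l==i].mean(0).round(4),s[i,4], cv2.minAreaRect((W[l==i][:,:2]*1000).astype(np.float32)))
# inside of board: color mask
o=b&(abs(W[...,2]-.012)<.006)&(im.max(-1)>70)&(im[...,0]>1.5*im[...,2])
print(cv2.minAreaRect((W[o][:,:2]*1000).astype(np.float32)))
a=np.radians(13);R=np.array([[np.cos(a),np.sin(a)],[-np.sin(a),np.cos(a)]])
q=(W[b][:,:2]-[.493,.252])@R.T*1000
print(np.percentile(q,[0.5,2,98,99.5],axis=0).round(1), cv2.contourArea(cv2.convexHull((q).astype(np.float32))))
E
```

```text
((494.0167236328125, 254.45339965820312), (166.73764038085938, 156.09188842773438), 12.480155944824219) 10678
[0.4152 0.3032 0.0272] 219 ((423.6147155761719, 298.16912841796875), (42.67940139770508, 33.964996337890625), 14.126542091369629)
[0.4435 0.1777 0.0268] 224 ((448.5514221191406, 185.9373779296875), (41.79885482788086, 36.08623123168945), 12.127931594848633)
[0.5439 0.3303 0.0265] 208 ((542.2691040039062, 332.3975830078125), (27.70456314086914, 51.648956298828125), 64.81427001953125)
[0.5647 0.1971 0.0265] 124 ((565.3538818359375, 196.80538940429688), (40.71266555786133, 7.472182750701904), 15.526209831237793)
[0.5784 0.2205 0.0261] 81 ((579.3642578125, 220.25965881347656), (5.991603851318359, 25.160186767578125), 12.874750137329102)
((493.2200622558594, 254.20684814453125), (164.5038604736328, 155.76438903808594), 12.300551414489746)
[[-80.8 -74. ]
 [-78.6 -70.8]
 [ 78.3  76.2]
 [ 82.   79.1]] 25742.204230429164
```

View pics/d.png

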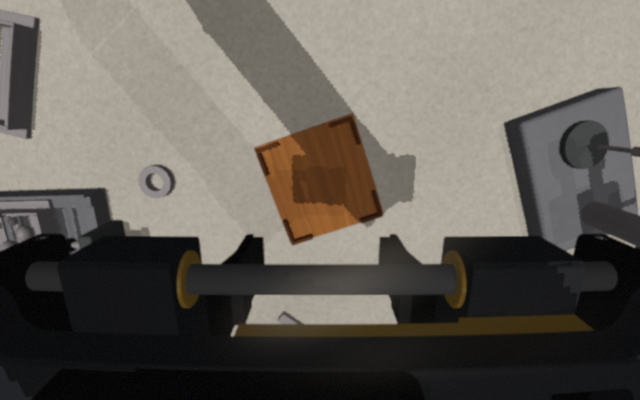

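The wrist view shows the rest at about (318,178): centre (0.4935,0.254), x axis at +0.217 rad, 165 × 156 mm. That fits, with its long side along about +x. Next I go over the tray.

Request:
{"fn": "step_arm", "kwargs": {
  "delta_pos": [
    [0,-1,0],
    [0,-1,0],
    [0,-1,0],
    [0,-1,0],
    [0,-1,0],
    [0,-1,0],
    [0,-1,0],
    [0,-1,0],
    [0,-1,0],
    [0,-1,0],
    [0,-1,0],
    [0,-1,0]
  ],
  "turn": [0.15,0,0,0,0,0,0,0,0,0,0,0]
}}

```text
time: 3.0
ee_pos: [0.4673, -0.041, 0.3476]
eef_rot: [0.045, 0.999, 0.0, 0.0]
ft_force: [0.2, -0.0, 0.2]
width: 0.0608
grip_force: 0.0
```

Request:
{"fn": "step_arm", "kwargs": {
  "delta_pos": [
    [0,-1,0],
    [0,-1,0],
    [0,-1,0],
    [0,-1,0],
    [0,-1,0],
    [0,-1,0],
    [0,-1,0],
    [0.5,-0.6,0],
    [0,0,0],
    [0,0,0]
  ],
  "turn": [0,0,0,0,0,0,0,0,0,0]
}}

```text
time: 4.0
ee_pos: [0.4803, -0.2303, 0.3472]
eef_rot: [0.045, 0.999, -0.0, -0.001]
ft_force: [0.4, 0.2, 0.2]
width: 0.0612
grip_force: 0.0
```

```bash
python3 - <<'E'
from h import *
c=get('wrist');cv2.imwrite('pics/e.png',c['image'][:,:,::-1]);W=cloud(c);im=c['image'].astype(int)
near=(abs(W[...,0]-.53)<.15)&(abs(W[...,1]+.23)<.16)
def rect(m,n):
    r=cv2.minAreaRect((W[m][:,:2]*1000).astype(np.float32));print(n,m.sum(),np.round(r[0],1),np.round(r[1],1),round(r[2],2),np.median(W[m][:,2]).round(4))
b=near&(abs(W[...,2]-.126)<.006)&(im.max(-1)<70)
rect(b,'handle')
t=near&(W[...,2]>.033)&(W[...,2]<.056); t=cv2.morphologyEx(t.astype(np.uint8),cv2.MORPH_OPEN,np.ones((3,3)))>0
rect(t,'tray')
rect(near&(W[...,2]>.066)&(W[...,2]<.08)&(abs(W[...,1]+.23)<.075),'sieve rim')
s=near&(W[...,2]>.078)&(W[...,2]<.092)&(abs(W[...,1]+.23)>.08)
for sg in(1,-1): 
    q=s&((W[...,1]+.23)*sg>0)
    if q.sum()>5: rect(q,'stop')
print(read_state()['ee_pos'],read_state()['eef_rot'],read_state()['ft_force'])
E
```

```text
handle 1001 [ 527.8 -227.8] [ 13.5 111.2] 84.7 0.1283
tray 7170 [ 529.5 -229.5] [295.1 153.6] 84.77 0.0468
sieve rim 1445 [ 528.8 -228.8] [127.  111.7] 84.78 0.0745
stop 546 [548.  -91.8] [22.5 56.8] 84.37 0.0852
stop 548 [ 525.3 -368.5] [22.9 62.5] 85.25 0.0853
[ 0.48016299 -0.23015677  0.34735367] [ 4.50811874e-02  9.98983269e-01  1.05630937e-04 -3.22239375e-04] [-0.40122176 -0.38160577  0.03631588]
```

View pics/e.png

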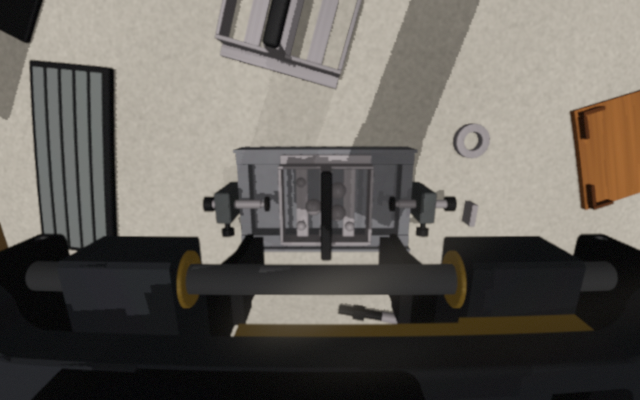

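The handle is at (0.528,-0.2285) at -5.2°, directly below and aligned with the fingers (pixel (326,215)). Descend and grip.

Request:
{"fn": "step_arm", "kwargs": {
  "delta_pos": [
    [0.5,0,-1],
    [0.5,0,-1],
    [0.5,0.06,-1],
    [0.42,0,-1],
    [0,0,-1],
    [0,0,-1],
    [0,0,-1],
    [0,0,-1],
    [0,0,-1],
    [0,0,-0.8],
    [0,0,0],
    [0,0,0]
  ],
  "turn": [0,0,0,0,0,0,0,0,0,0,0,0]
}}

```text
time: 5.25
ee_pos: [0.5281, -0.2291, 0.1032]
eef_rot: [0.045, 0.999, 0.0, 0.0]
ft_force: [0.2, 1.0, 0.6]
width: 0.0607
grip_force: 0.0
```

Request:
{"fn": "step_arm", "kwargs": {
  "delta_pos": [
    [0,0,0],
    [0,0,0],
    [0,0,0],
    [0,0,0],
    [0,0,0],
    [0,0,0],
    [0,0,0],
    [0,0,0]
  ],
  "turn": [0,0,0,0,0,0,0,0],
  "grip": 1,
  "newtons": 35
}}

```text
time: 6.05
ee_pos: [0.5279, -0.2297, 0.1026]
eef_rot: [0.046, 0.999, 0.0, -0.0]
ft_force: [-0.5, 1.3, 1.9]
width: 0.0138
grip_force: 35.0
```

```bash
python3 - <<'E'
from h import *
c=load('wrist');W=cloud(c)
a=np.radians(-5.22);R=np.array([[np.cos(a),np.sin(a)],[-np.sin(a),np.cos(a)]])
q=(W[...,:2]-[.5283,-.2285])@R.T*1000;z=W[...,2]*1000
m=(abs(q[...,0])<13)&(z>55)&(z<76)&(abs(q[...,1])<125)
print(np.histogram(q[...,1][m],np.arange(-126,127,4)))
for n in('side',):
  c=load(n);W=cloud(c);q=(W[...,:2]-[.5283,-.2285])@R.T*1000;z=W[...,2]*1000
  m=(abs(q[...,0])<13)&(z>50)&(z<76)&(abs(q[...,1])<125);print(n,np.histogram(q[...,1][m],np.arange(-126,127,4))[0])
E
```

```text
(array([18, 28, 26, 24, 22, 27, 25, 26, 25, 10, 41, 43,  0,  0,  0, 15, 52,
        0,  0,  0,  0,  0,  0,  0,  7, 33, 43, 45, 42, 22,  0,  0,  0,  0,
       33, 35, 32, 24,  9,  0,  0,  0,  0,  0,  0,  0, 67, 14,  0,  0,  0,
        0,  0,  0, 64, 28, 13, 29, 25, 27, 25, 23, 21]), array([-126, -122, -118, -114, -110, -106, -102,  -98,  -94,  -90,  -86,
        -82,  -78,  -74,  -70,  -66,  -62,  -58,  -54,  -50,  -46,  -42,
        -38,  -34,  -30,  -26,  -22,  -18,  -14,  -10,   -6,   -2,    2,
          6,   10,   14,   18,   22,   26,   30,   34,   38,   42,   46,
         50,   54,   58,   62,   66,   70,   74,   78,   82,   86,   90,
         94,   98,  102,  106,  110,  114,  118,  122,  126]))
side [  0   3  14  15  15  13  15  14  10  48  36   9   0   0   6 119   8   0
   0   0   0   0   0   3  35  30  27  14   8   3   0   0  10  24  22  18
  11   2   0   0   0   0   0   0   0   6  42   5   0   0   0   0   0   6
  57   7   1   9  10   7   9   9   8]
```

From the depth image the gaps are roughly 26 mm left and 14 mm right. I approach left and then feel for the stop.

Request:
{"fn": "step_arm", "kwargs": {
  "delta_pos": [
    [0.036,0.4,0],
    [0.036,0.4,0],
    [0,0,0],
    [0,0,0],
    [0,0,0]
  ],
  "turn": [0,0,0,0,0]
}}

```text
time: 6.55
ee_pos: [0.53, -0.2091, 0.1026]
eef_rot: [0.045, 0.999, 0.0, 0.0]
ft_force: [-0.1, 2.8, 0.4]
width: 0.0134
grip_force: 35.0
```

Request:
{"fn": "step_arm", "kwargs": {
  "delta_pos": [
    [0.007,0.08,0],
    [0,0,0],
    [0,0,0]
  ],
  "turn": [0,0,0]
}}

```text
time: 6.85
ee_pos: [0.5297, -0.2085, 0.1026]
eef_rot: [0.046, 0.999, -0.0, 0.0]
ft_force: [-0.1, -1.7, -1.5]
width: 0.0139
grip_force: 35.0
```

Request:
{"fn": "step_arm", "kwargs": {
  "delta_pos": [
    [0.007,0.08,0],
    [0,0,0],
    [0,0,0]
  ],
  "turn": [0,0,0]
}}

```text
time: 7.15
ee_pos: [0.5298, -0.2062, 0.1026]
eef_rot: [0.046, 0.999, -0.0, -0.0]
ft_force: [-0.7, -3.0, -0.0]
width: 0.0135
grip_force: 35.0
```

Request:
{"fn": "step_arm", "kwargs": {
  "delta_pos": [
    [0.005,0.06,0],
    [0,0,0],
    [0,0,0]
  ],
  "turn": [0,0,0]
}}

```text
time: 7.45
ee_pos: [0.5301, -0.2043, 0.1026]
eef_rot: [0.046, 0.999, 0.0, -0.0]
ft_force: [-1.1, -2.2, 0.4]
width: 0.0137
grip_force: 35.0
```

Request:
{"fn": "step_arm", "kwargs": {
  "delta_pos": [
    [0.004,0.04,0],
    [0,0,0],
    [0,0,0]
  ],
  "turn": [0,0,0]
}}

```text
time: 7.75
ee_pos: [0.5302, -0.2033, 0.1026]
eef_rot: [0.046, 0.999, 0.0, -0.0]
ft_force: [-1.0, -2.4, -0.2]
width: 0.0134
grip_force: 35.0
```

Request:
{"fn": "step_arm", "kwargs": {
  "delta_pos": [
    [0.004,0.04,0],
    [0,0,0],
    [0,0,0]
  ],
  "turn": [0,0,0]
}}

```text
time: 8.05
ee_pos: [0.5304, -0.2023, 0.1026]
eef_rot: [0.046, 0.999, 0.0, -0.0]
ft_force: [-0.2, -2.5, -0.5]
width: 0.0137
grip_force: 35.0
```

Request:
{"fn": "step_arm", "kwargs": {
  "delta_pos": [
    [0.004,0.04,0],
    [0,0,0],
    [0,0,0]
  ],
  "turn": [0,0,0]
}}

```text
time: 8.35
ee_pos: [0.5305, -0.2013, 0.1026]
eef_rot: [0.046, 0.999, 0.0, 0.0]
ft_force: [-0.5, -2.7, -0.7]
width: 0.0137
grip_force: 35.0
```

Request:
{"fn": "step_arm", "kwargs": {
  "delta_pos": [
    [0.004,0.04,0],
    [0,0,0],
    [0,0,0]
  ],
  "turn": [0,0,0]
}}

```text
time: 8.65
ee_pos: [0.5305, -0.2008, 0.1026]
eef_rot: [0.046, 0.999, -0.0, 0.0]
ft_force: [-0.4, -4.3, -0.2]
width: 0.0138
grip_force: 35.0
```

Request:
{"fn": "step_arm", "kwargs": {
  "delta_pos": [
    [0.004,0.04,0],
    [0,0,0],
    [0,0,0]
  ],
  "turn": [0,0,0]
}}

```text
time: 8.95
ee_pos: [0.5305, -0.2003, 0.1027]
eef_rot: [0.046, 0.999, -0.0, 0.0]
ft_force: [-0.2, -6.3, -0.7]
width: 0.0134
grip_force: 35.0
```

Request:
{"fn": "step_arm", "kwargs": {
  "delta_pos": [
    [0.005,0.06,0],
    [0,0,0],
    [0,0,0]
  ],
  "turn": [0,0,0]
}}

```text
time: 9.25
ee_pos: [0.5306, -0.1996, 0.1029]
eef_rot: [0.047, 0.999, -0.001, 0.0]
ft_force: [0.5, -8.6, -0.3]
width: 0.0136
grip_force: 35.0
```

Request:
{"fn": "step_arm", "kwargs": {
  "delta_pos": [
    [-0.05,-0.5,0],
    [-0.05,-0.5,0],
    [-0.045,-0.5,0],
    [0,0,0],
    [0,0,0],
    [0,0,0]
  ],
  "turn": [0,0,0,0,0,0]
}}

```text
time: 9.85
ee_pos: [0.5269, -0.2359, 0.1026]
eef_rot: [0.046, 0.999, -0.0, -0.0]
ft_force: [-0.4, -2.6, 0.7]
width: 0.0138
grip_force: 35.0
```

Request:
{"fn": "step_arm", "kwargs": {
  "delta_pos": [
    [-0.007,-0.08,0],
    [0,0,0],
    [0,0,0]
  ],
  "turn": [0,0,0]
}}

```text
time: 10.15
ee_pos: [0.5271, -0.2364, 0.1026]
eef_rot: [0.045, 0.999, 0.001, -0.0]
ft_force: [-1.5, 3.0, 3.0]
width: 0.0134
grip_force: 35.0
```

Request:
{"fn": "step_arm", "kwargs": {
  "delta_pos": [
    [-0.007,-0.08,0],
    [0,0,0],
    [0,0,0]
  ],
  "turn": [0,0,0]
}}

```text
time: 10.45
ee_pos: [0.5271, -0.2394, 0.1026]
eef_rot: [0.046, 0.999, -0.0, 0.0]
ft_force: [1.8, 2.2, 1.4]
width: 0.0139
grip_force: 35.0
```

Request:
{"fn": "step_arm", "kwargs": {
  "delta_pos": [
    [-0.005,-0.06,0],
    [0,0,0],
    [0,0,0]
  ],
  "turn": [0,0,0]
}}

```text
time: 10.75
ee_pos: [0.5267, -0.2412, 0.1026]
eef_rot: [0.046, 0.999, -0.0, 0.0]
ft_force: [0.7, 1.4, 0.3]
width: 0.0137
grip_force: 35.0
```

Request:
{"fn": "step_arm", "kwargs": {
  "delta_pos": [
    [-0.004,-0.04,0],
    [0,0,0],
    [0,0,0]
  ],
  "turn": [0,0,0]
}}

```text
time: 11.05
ee_pos: [0.5265, -0.242, 0.1026]
eef_rot: [0.046, 0.999, -0.0, 0.0]
ft_force: [0.3, 1.4, 1.7]
width: 0.0135
grip_force: 35.0
```

Request:
{"fn": "step_arm", "kwargs": {
  "delta_pos": [
    [-0.004,-0.04,0],
    [0,0,0],
    [0,0,0]
  ],
  "turn": [0,0,0]
}}

```text
time: 11.35
ee_pos: [0.5264, -0.243, 0.1026]
eef_rot: [0.046, 0.999, 0.0, -0.0]
ft_force: [1.5, 2.0, 1.1]
width: 0.0134
grip_force: 35.0
```

Request:
{"fn": "step_arm", "kwargs": {
  "delta_pos": [
    [-0.004,-0.04,0],
    [0,0,0],
    [0,0,0]
  ],
  "turn": [0,0,0]
}}

```text
time: 11.65
ee_pos: [0.5263, -0.244, 0.1026]
eef_rot: [0.046, 0.999, -0.0, -0.0]
ft_force: [-0.5, 1.7, 1.9]
width: 0.0136
grip_force: 35.0
```

Request:
{"fn": "step_arm", "kwargs": {
  "delta_pos": [
    [-0.004,-0.04,0],
    [0,0,0],
    [0,0,0]
  ],
  "turn": [0,0,0]
}}

```text
time: 11.95
ee_pos: [0.5262, -0.245, 0.1026]
eef_rot: [0.046, 0.999, 0.0, 0.0]
ft_force: [0.1, 3.0, 1.5]
width: 0.0137
grip_force: 35.0
```

Request:
{"fn": "step_arm", "kwargs": {
  "delta_pos": [
    [-0.004,-0.04,0],
    [0,0,0],
    [0,0,0]
  ],
  "turn": [0,0,0]
}}

```text
time: 12.25
ee_pos: [0.5262, -0.2454, 0.1026]
eef_rot: [0.046, 0.999, 0.0, -0.0]
ft_force: [0.2, 5.0, 2.7]
width: 0.0136
grip_force: 35.0
```

Request:
{"fn": "step_arm", "kwargs": {
  "delta_pos": [
    [-0.005,-0.06,0],
    [0,0,0],
    [0,0,0]
  ],
  "turn": [0,0,0]
}}

```text
time: 12.55
ee_pos: [0.5262, -0.2459, 0.1026]
eef_rot: [0.045, 0.999, 0.001, -0.0]
ft_force: [-0.7, 8.0, 5.6]
width: 0.0134
grip_force: 35.0
```

Request:
{"fn": "step_arm", "kwargs": {
  "delta_pos": [
    [-0.004,-0.04,0],
    [0,0,0],
    [0,0,0]
  ],
  "turn": [0,0,0]
}}

```text
time: 12.85
ee_pos: [0.5263, -0.2462, 0.1026]
eef_rot: [0.045, 0.999, 0.002, -0.0]
ft_force: [-1.6, 11.2, 6.4]
width: 0.0136
grip_force: 35.0
```

Both stops are found: left at y ≈ -0.2005 and right at ≈ -0.245. I shake briskly between them with margin to spare.

Request:
{"fn": "step_arm", "kwargs": {
  "delta_pos": [
    [0.045,0.5,0],
    [0.045,0.5,0],
    [0,0,0],
    [0.036,0.4,0],
    [-0.064,-0.7,0],
    [0.064,0.7,0],
    [-0.064,-0.7,0],
    [0.064,0.7,0],
    [-0.064,-0.7,0],
    [0.03,0.3,0],
    [0,0,0],
    [0,0,0]
  ],
  "turn": [0,0,0,0,0,0,0,0,0,0,0,0]
}}

```text
time: 14.05
ee_pos: [0.5282, -0.223, 0.1025]
eef_rot: [0.046, 0.999, 0.0, -0.0]
ft_force: [-2.3, -1.2, 0.5]
width: 0.0139
grip_force: 35.0
```

```bash
python3 - <<'E'
from h import *
c=get('side');cv2.imwrite('pics/f.png',cv2.resize(c['image'][205:375,290:445,::-1],None,fx=3.4,fy=3.4))
E
```

```text
(no output)
```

View pics/f.png

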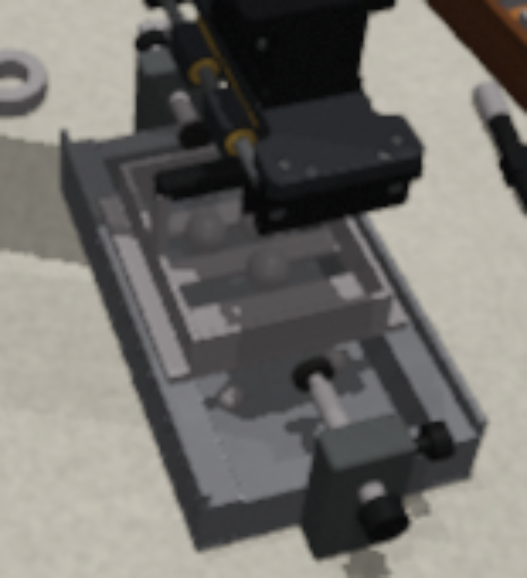

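The near lands look clear: only large balls show there, at about (205,228) and (268,265), and a small ball lies in the well at (228,395). Now the second left nudge.

Request:
{"fn": "step_arm", "kwargs": {
  "delta_pos": [
    [0.036,0.4,0],
    [0.036,0.4,0],
    [0,0,0],
    [0.01,0.1,0],
    [0,0,0],
    [0.007,0.08,0],
    [0,0,0],
    [0,0,0]
  ],
  "turn": [0,0,0,0,0,0,0,0]
}}

```text
time: 14.9
ee_pos: [0.5304, -0.2002, 0.1028]
eef_rot: [0.046, 0.999, -0.001, 0.0]
ft_force: [-0.0, -6.6, -0.1]
width: 0.0132
grip_force: 35.0
```

Request:
{"fn": "step_arm", "kwargs": {
  "delta_pos": [
    [0.004,0.04,0],
    [0,0,0],
    [0,0,0]
  ],
  "turn": [0,0,0]
}}

```text
time: 15.2
ee_pos: [0.5304, -0.1999, 0.103]
eef_rot: [0.047, 0.999, -0.001, 0.0]
ft_force: [0.6, -8.1, 1.1]
width: 0.0137
grip_force: 35.0
```

Request:
{"fn": "step_arm", "kwargs": {
  "delta_pos": [
    [-0.04,-0.45,0],
    [-0.04,-0.45,0],
    [0.036,0.4,0],
    [-0.072,-0.8,0],
    [0.072,0.8,0],
    [-0.072,-0.8,0],
    [0.072,0.8,0],
    [-0.072,-0.8,0],
    [0.072,0.8,0],
    [-0.072,-0.8,0],
    [-0.036,-0.4,0],
    [0,0,0]
  ],
  "turn": [0,0,0,0,0,0,0,0,0,0,0,0]
}}

```text
time: 16.4
ee_pos: [0.5258, -0.2428, 0.1025]
eef_rot: [0.047, 0.999, -0.001, -0.0]
ft_force: [-0.3, -3.6, 0.2]
width: 0.0138
grip_force: 35.0
```

Request:
{"fn": "step_arm", "kwargs": {
  "delta_pos": [
    [-0.01,-0.1,0],
    [0,0,0],
    [-0.01,-0.1,0],
    [0,0,0],
    [-0.006,-0.06,0],
    [0,0,0],
    [0,0,0]
  ],
  "turn": [0,0,0,0,0,0,0]
}}

```text
time: 17.1
ee_pos: [0.5265, -0.2456, 0.1025]
eef_rot: [0.045, 0.999, 0.001, -0.0]
ft_force: [-1.1, 5.2, 0.1]
width: 0.0136
grip_force: 35.0
```

Request:
{"fn": "step_arm", "kwargs": {
  "delta_pos": [
    [-0.005,-0.06,0],
    [0,0,0],
    [0,0,0]
  ],
  "turn": [0,0,0]
}}

```text
time: 17.4
ee_pos: [0.5265, -0.246, 0.1025]
eef_rot: [0.045, 0.999, 0.002, -0.0]
ft_force: [-1.6, 7.2, 2.5]
width: 0.0137
grip_force: 35.0
```

Request:
{"fn": "step_arm", "kwargs": {
  "delta_pos": [
    [-0.004,-0.04,0],
    [0,0,0],
    [0,0,0],
    [0.045,0.5,0],
    [0.045,0.5,0],
    [0,0,0],
    [0,0,0]
  ],
  "turn": [0,0,0,0,0,0,0]
}}

```text
time: 18.1
ee_pos: [0.5284, -0.2236, 0.1025]
eef_rot: [0.045, 0.999, 0.0, 0.0]
ft_force: [0.2, 0.5, -4.1]
width: 0.0139
grip_force: 35.0
```

```bash
python3 - <<'E'
from h import *
c=get('side');d=get('scene');w=get('wrist')
A=cv2.resize(c['image'][215:365,295:435,::-1],(420,450),interpolation=2);B=cv2.resize(d['image'][200:305,180:315,::-1],(380,300),interpolation=2)
w=cv2.resize(w['image'][140:260,230:420,::-1],(380,240))
o=np.zeros((550,800,3),np.uint8);o[:450,:420]=A;o[:300,420:]=B;o[300:540,420:]=w;cv2.imwrite('pics/g.png',o)
E
```

```text
(no output)
```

View pics/g.png

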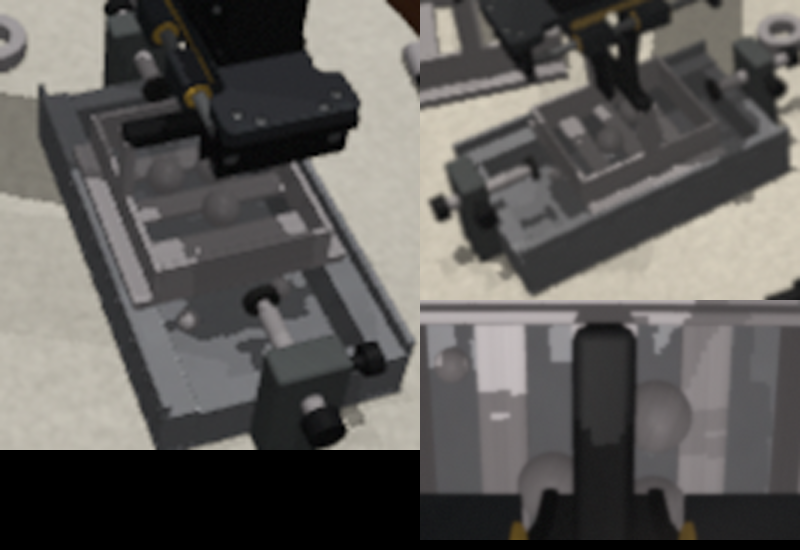

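No small ball shows on the visible lands. Three large balls are visible in the sieve, and one small ball lies in the well below it. I give it one more shake for the hidden parts, then lift.

Request:
{"fn": "step_arm", "kwargs": {
  "delta_pos": [
    [0.045,0.5,0],
    [-0.08,-0.9,0],
    [0.08,0.9,0],
    [-0.08,-0.9,0],
    [0.08,0.9,0],
    [-0.08,-0.9,0],
    [0.08,0.9,0],
    [-0.08,-0.9,0],
    [0.08,0.9,0],
    [-0.04,-0.45,0],
    [0,0,0],
    [0,0,0]
  ],
  "turn": [0,0,0,0,0,0,0,0,0,0,0,0]
}}

```text
time: 19.45
ee_pos: [0.528, -0.2233, 0.1025]
eef_rot: [0.046, 0.999, -0.0, -0.0]
ft_force: [-0.4, -1.9, -1.6]
width: 0.0135
grip_force: 35.0
```

Request:
{"fn": "step_arm", "kwargs": {
  "delta_pos": [
    [0,0,0.2],
    [0,0,0.3],
    [0,0,0.4],
    [0,0,0.5],
    [0,0,0.5],
    [0,0,0.5],
    [0,0,0.5],
    [0,0,0.5],
    [0,0,0.5],
    [0,0,0.5],
    [0,0,0.4],
    [0,0,0.2]
  ],
  "turn": [0,0,0,0,0,0,0,0,0,0,0,0],
  "newtons": 50
}}

```text
time: 20.65
ee_pos: [0.5286, -0.2234, 0.2288]
eef_rot: [0.046, 0.999, -0.0, 0.001]
ft_force: [-0.5, 0.8, -7.4]
width: 0.0134
grip_force: 50.0
```

```bash
python3 - <<'E'
from h import *
c=get('side');d=get('scene');s=read_state();print(s['ee_pos'],s['eef_rot'],s['ft_force'])
A=cv2.resize(c['image'][165:365,295:435,::-1],(400,570),interpolation=2);B=cv2.resize(d['image'][150:305,180:315,::-1],(400,460),interpolation=2)
o=np.zeros((570,800,3),np.uint8);o[:,:400]=A;o[:460,400:]=B;cv2.imwrite('pics/h.png',cv2.convertScaleAbs(o,alpha=1.5))
E
```

```text
[ 0.52852934 -0.22327093  0.22820979] [ 4.58817184e-02  9.98946773e-01 -1.78489596e-05  4.60001320e-04] [-0.03234932  0.57650153 -5.90686309]
```

View pics/h.png

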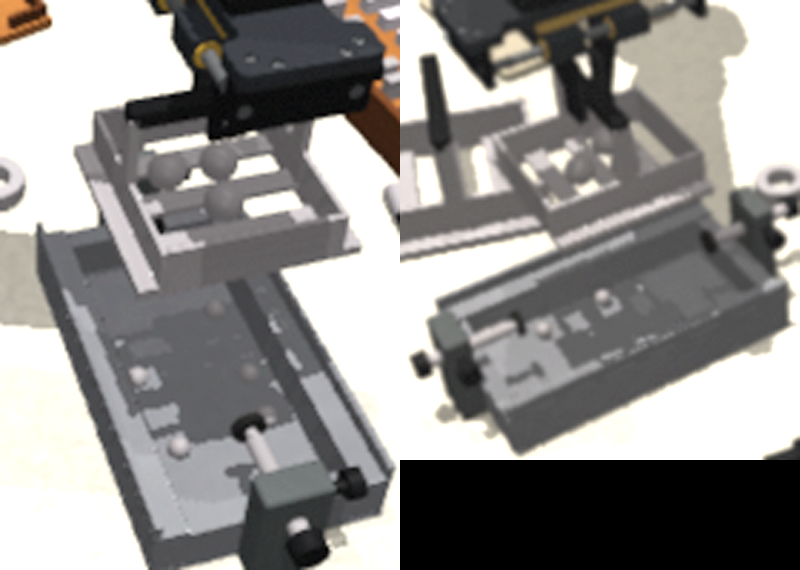

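All five small balls lie in the well, at left-panel pixels (140,375), (178,447), (215,305), (250,370) and (268,412). The three large ones are in the sieve. I carry it to the rest.

Request:
{"fn": "step_arm", "kwargs": {
  "delta_pos": [
    [0,0.3,0],
    [0,0.6,0],
    [-0.14,0.9,0],
    [-0.14,1,0],
    [-0.14,1,0],
    [-0.14,1,0],
    [-0.14,1,0],
    [-0.14,1,0],
    [-0.14,1,0],
    [-0.14,1,0],
    [-0.14,1,0],
    [-0.14,1,0]
  ],
  "turn": [0,0,0.1,0.2,0.25,0.25,0.25,0.25,0.25,0.25,0.25,0.25]
}}

```text
time: 21.95
ee_pos: [0.4928, 0.0487, 0.2274]
eef_rot: [-0.093, 0.996, 0.0, -0.0]
ft_force: [0.4, -0.4, -6.3]
width: 0.0133
grip_force: 50.0
```

Request:
{"fn": "step_arm", "kwargs": {
  "delta_pos": [
    [0,1,0],
    [0,1,0],
    [0,1,0],
    [0,1,0],
    [0,1,0],
    [0,1,0],
    [0,0.9,0],
    [0,0.6,0],
    [0,0.4,0],
    [0,0.25,0],
    [0,0.14,0],
    [0,0,0]
  ],
  "turn": [0.25,0.15,0.1,0,0,0,0,0,0,0,0,0]
}}

```text
time: 23.15
ee_pos: [0.4934, 0.2538, 0.2276]
eef_rot: [-0.122, 0.993, -0.0, -0.0]
ft_force: [0.7, -0.7, -6.0]
width: 0.0137
grip_force: 50.0
```

Request:
{"fn": "step_arm", "kwargs": {
  "delta_pos": [
    [0,0,-0.4],
    [0,0,-0.5],
    [0,0,-0.6],
    [0,0,-0.6],
    [0,0,-0.6],
    [0,0,-0.5],
    [0,0,-0.4],
    [0,0,-0.2],
    [0,0,0],
    [0,0,0]
  ],
  "turn": [0,0,0,0,0,0,0,0,0,0]
}}

```text
time: 24.15
ee_pos: [0.4936, 0.2542, 0.133]
eef_rot: [-0.122, 0.993, 0.0, 0.0]
ft_force: [-0.6, -0.4, -5.3]
width: 0.0138
grip_force: 50.0
```

```bash
python3 - <<'E'
from h import *
c=get('side');d=get('scene');s=read_state();print(s['ee_pos'],s['eef_rot'])
e=s['eef_rot'];print('yaw close',2*np.arctan2(e[1],e[0])-np.pi)
C=np.array([.4935,.254]);zt=s['ee_pos'][2]-.1025+.04;print('underside z',zt)
a=.217;R=np.array([[np.cos(a),np.sin(a)],[-np.sin(a),np.cos(a)]])
for n,k in(('side',c),('scene',d)):
    W=cloud(k);q=(W[...,:2]-C)@R.T
    m=(abs(q[...,0])<.09)&(abs(q[...,1])<.085)&(abs(W[...,2]-zt-.031)<.009)
    r=cv2.minAreaRect((W[m][:,:2]*1000).astype(np.float32));print(n,m.sum(),np.round(r[0],1),np.round(r[1],1),round(r[2],2))
    m=(abs(q[...,0])<.09)&(abs(q[...,1])<.09)&(abs(W[...,2]-.012)<.004)&(k['image'][...,0]>1.6*k['image'][...,2])
    r=cv2.minAreaRect((W[m][:,:2]*1000).astype(np.float32));print(n,'board',m.sum(),np.round(r[0],1),np.round(r[1],1),round(r[2],2))
A=cv2.resize(c['image'][90:220,210:340,::-1],(400,400),interpolation=2);B=cv2.resize(d['image'][110:220,330:440,::-1],(400,400),interpolation=2)
cv2.imwrite('pics/i.png',np.hstack([A,B]))
E
```

```text
[0.49365875 0.25432172 0.13326031] [-1.21815779e-01  9.92552530e-01  3.35458719e-04  5.27813880e-04]
yaw close 0.2442382111600936
underside z 0.0707603146034517
side 553 [494.4 253.4] [115.4 133.4] 14.07
side board 1362 [492.2 252.4] [167.  162.3] 13.41
scene 421 [494.9 252.1] [115.6 134.1] 14.71
scene board 986 [497.2 248.4] [164.5 156.1] 12.91
```

View pics/i.png

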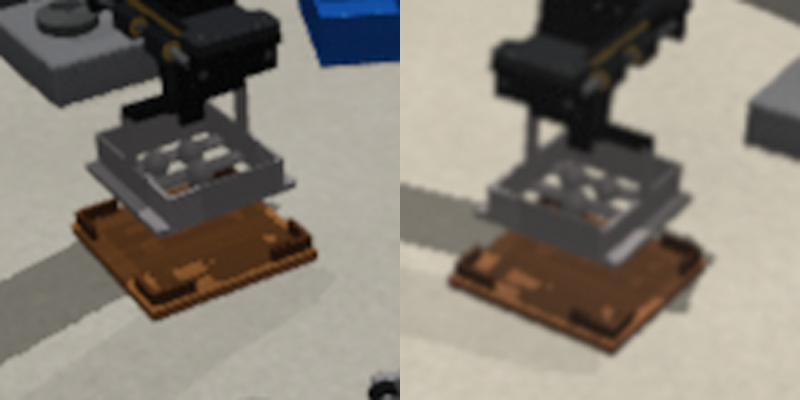

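The sieve hangs centred over the rest, with the three large balls in it. I trim the yaw by -0.025 rad and lower it.

Request:
{"fn": "step_arm", "kwargs": {
  "delta_pos": [
    [0,0,-0.3],
    [0,0,-0.4],
    [0,0,-0.4],
    [0,0,-0.4],
    [0,0,-0.3],
    [0,0,-0.2],
    [0,0,-0.1],
    [0,0,-0.1],
    [0,0,0],
    [0,0,0]
  ],
  "turn": [-0.2,0,0,0,0,0,0,0,0,0]
}}

```text
time: 25.25
ee_pos: [0.4935, 0.2542, 0.0779]
eef_rot: [-0.11, 0.994, 0.0, 0.0]
ft_force: [0.3, 0.6, -6.6]
width: 0.0137
grip_force: 50.0
```

Request:
{"fn": "step_arm", "kwargs": {
  "delta_pos": [
    [0,0,-0.08],
    [0,0,-0.06],
    [0,0,0],
    [0,0,0]
  ],
  "turn": [0,0,0,0]
}}

```text
time: 25.65
ee_pos: [0.4935, 0.2541, 0.0744]
eef_rot: [-0.11, 0.994, 0.0, 0.0]
ft_force: [-1.8, -1.8, -0.3]
width: 0.0134
grip_force: 50.0
```

It has touched down and the load is off the wrist. Release and rise.

Request:
{"fn": "step_arm", "kwargs": {
  "delta_pos": [
    [0,0,-0.02],
    [0,0,0],
    [0,0,0],
    [0,0,0],
    [0,0,0],
    [0,0,0],
    [0,0,0],
    [0,0,0]
  ],
  "turn": [0,0,0,0,0,0,0,0],
  "grip": 0.4
}}

```text
time: 26.45
ee_pos: [0.4933, 0.2541, 0.0736]
eef_rot: [-0.11, 0.994, 0.0, 0.0]
ft_force: [-0.1, -0.7, -0.1]
width: 0.0517
grip_force: 0.0
```

Request:
{"fn": "step_arm", "kwargs": {
  "delta_pos": [
    [0,0,0.2],
    [0,0,0.4],
    [0,0,0.6],
    [0,0,1],
    [0,0,1],
    [0,0,1],
    [0,0,1],
    [0,0,1],
    [0,0,0],
    [0,0,0],
    [0,0,0],
    [0,0,0]
  ],
  "turn": [0,0,0,0,0,0,0,0,0,0,0,0]
}}

```text
time: 27.65
ee_pos: [0.4928, 0.2539, 0.2279]
eef_rot: [-0.11, 0.994, -0.0, -0.001]
ft_force: [0.1, 0.2, 0.3]
width: 0.0526
grip_force: 0.0
```

```bash
python3 - <<'E'
from h import *
c=get('side');d=get('scene');zt=.012
C=np.array([.4935,.254]);a=.217;R=np.array([[np.cos(a),np.sin(a)],[-np.sin(a),np.cos(a)]])
for n,k in(('side',c),('scene',d)):
    W=cloud(k);q=(W[...,:2]-C)@R.T
    for lo,hi,t in((.038,.053,'rim'),(.088,.108,'handle')):
        m=(abs(q[...,0])<.09)&(abs(q[...,1])<.085)&(W[...,2]>lo)&(W[...,2]<hi)
        r=cv2.minAreaRect((W[m][:,:2]*1000).astype(np.float32));print(n,t,m.sum(),np.round(r[0],1),np.round(r[1],1),round(r[2],2),np.percentile(W[m][:,2],95).round(4))
A=cv2.resize(c['image'][90:220,210:340,::-1],(400,400),interpolation=2);B=cv2.resize(d['image'][110:220,330:440,::-1],(400,400),interpolation=2)
cv2.imwrite('pics/j.png',np.hstack([A,B]))
E
```

```text
side rim 315 [493.5 251.3] [114.2 131.6] 12.28 0.0474
side handle 229 [493.  252.3] [114.1  18.8] 12.37 0.0994
scene rim 264 [496.  251.7] [114.6 131.3] 13.29 0.0483
scene handle 178 [495.3 252.2] [112.1  18.2] 11.21 0.1013
```

View pics/j.png

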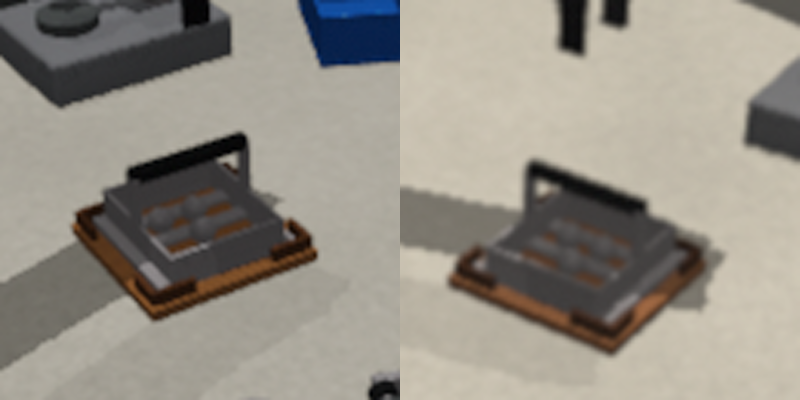

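The sieve stands level inside the corners, released, with the three large balls inside. Hand in.

```bash
python3 -c "
from bench import *
print(close_job())"
```

```text
the job is handed in; nothing more can be done
None
```

The job is handed in after about 28 s of the 61 s, though no verdict was returned: by force readings and pictures, the stops were nudged left, right, left, right (about 8 N at most), all five small balls are in the tray, and the sieve with its three large balls stands released inside the rest's corners.

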